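# Fold out the crank and clamp the shooting board

## Robot

A 6-joint arm with a two-finger parallel gripper is mounted at the origin on the work surface. World frame = base frame: x ahead of the robot, y to its left, z up, the work surface at z = 0. Lengths are in m, angles in rad, forces in N, time in s.
With the tool pointing down it reaches from about 0.35 to 0.875 m from the base axis. Payload 15.5 kg.
Tool frame: the origin (TCP) lies midway between the tips of the shut fingers; the grasp point (between the pads) lies 19 mm behind it (grasp_offset is the distance from the TCP to the grasp point, in m); y points along the fingers, z is the direction in which the jaws open and shut, and the axes are right-handed (so a half turn about y gives the same grasp; the last joint's range is limited). The gripper opens to 85 mm and grips with 20 to 120 N. Pads are 22 mm wide; open, the fingers measure 114 mm over their backs; the gripper's body (76 mm by 85 mm) begins 54 mm behind the grasp point. The pads swing forward as they close: fully open they stand 13 mm farther back than shut.
Start: joints at [-1.387, 0.494, 1.345, -0, 1.302, -0.096], TCP at [0.172, -0.601, 0.231] pointing down, gripper open.
Joint ranges: [-2.91, 2.91], [-0.82, 2.16], [0.22, 2.67], [-1.22, 4.37], [0.12, 2.79], [-3.08, 3.08]. Speed limits (rad/s): [1.89, 1.89, 2.57, 3.01, 3.01, 3.01].

## Interface

Orientations are given as a 3x3 rotation matrix whose columns are the frame's x, y, z axes.
In Python, from rig import * gives the robot as it stands. Calls block until the motion is done:
- move_ptp(position, orientation): joint-space move of the TCP to a pose.
- line_to(position, v=0.15, orientation=None, threshold=None): straight line of the TCP; orientation=None keeps the orientation; v is the mean speed in m/s. With threshold (N) it stops when the force on the tool has changed by that much, and returns True; else False.
- move_j(angles): joint-space move.
- gripper_to(opening): finger opening in m; the grip force is fixed at half the most; returns when the fingers have stopped.
- hold(seconds).
- solve_ik(position, orientation): joint angles nearest the present ones, or None.
- sense(): the state.
- snapshot(name): name is "side" or "top"; returns a dict with "frame" (384x512x3 uint8, red, green, blue), "mtx" (3x3 intrinsics, pixels), "world_from_camera" (4x4, takes a point from camera to world coordinates). Camera axes: x right, y up, looking along -z (the intrinsics and any distortion apply to the point x, -y, -z); pixel columns grow to the right and rows downward; lengths in m; the calibration is good to about 2 mm. A picture is of the moment at which its call begins. There is no depth.
A pose or a line that the arm cannot do raises MotionError and nothing moves.
- job_done(): hands the job in, once; it reports no verdict.
Trained networks look in the newest picture that a camera, given by its name, has taken for a name from the list of things; names that differ only in an ending like _2 or _b are one class to them, and where a whole thing is asked for, a point or a joint stands for the part that bears it (a point fixed in the world has none). Each returns a list of dicts, best first, with "confidence" (0 to 1); they miss things now and then, are a little off and sometimes report something else, mostly with a low value. They report only what shows in the picture. A call takes as long as a camera call. They do not tell look-alikes from the thing itself.
- search_frame(camera, name): "location" ([x, y, z] in m, in world coordinates, good to about 4 mm: the middle of the surface that is visible of it).
- outline_of(camera, name): "region" (384x512 bool, what is visible of it).
The state is a dict: "time": time; "joint_pos": joint angles; "joint_velocities": joint speeds; "joint_efforts": joint torques, N m; "position": TCP position; "ee_rot": TCP orientation; "wrist_force": force on the tool from outside, world axes, zero at the start; "moment": the same for the moment, N m; "finger_gap": finger opening in m.
Only numpy, scipy, OpenCV 4.12 (cv2) and the standard library are available. Lean on these libraries where they do the work, as an engineer would, in place of code of your own. Each camera call takes 0.05 s, during which the arm holds its last target. There are 200 camera calls.

## Task

Clamp the wooden shooting board down for the overhead shot: first fold the crank's handle out until it stands fully upright, and only then turn the crank by it, clockwise seen from above, until the pad has come down on the board and holds it snugly. Feel for the pad biting and stop there without over-tightening, let go with the handle still standing, and leave the board and the props where they are.

Things in the scene. Friction and masses are not known exactly. Their poses are not given: they have to be found in the camera images.
- clamp: Grey cast hold-down clamp bolted to the table. Origin on the table on the vertical crank axis; z up, x from that axis to its column (column and foot: x 45 to 145 mm, y +-45 mm). Its overhanging nose (top at 97 mm) carries a spindle with a round pad, 34 mm wide, over the board's edge. The pad's start height is not known: it may need anything from 0.4 to 1.2 turns to reach the board.
- crank_axis (a point): Point on the vertical crank axis, 138 mm above the table, level with the handle's hinge. The steel crank: hub 20 mm wide on the nose, flat arm 11 mm wide, 8 mm thick, top at 128 mm, reaching 60 mm out to the hinge. It keeps its height as it turns, has no stop, and clockwise seen from above lowers the pad.
- clamp_nose (a point): Centre of the nose's top, on the crank axis, 97 mm above the table. FEEL: a sideways push of about 2.5 N on the upright handle turns the crank freely (standing still, friction can shift a reading by +-2.5 N). Once the pad meets the board, the push climbs 1 N per 11 mm of travel; 1 N = 20 N on the pad. Snug: 2 to 4.5 N above free. Over-tight: 7 N above. Let go, the pad keeps up to about 50 N.
- handle_hinge (a point): Centre of the handle's hinge, in the steel fork at the outer end of the crank arm, 60 mm from the crank axis, 138 mm above the table. The fork is 24 mm wide, 18 mm long, its top at 146 mm. The hinge axis is level and square to the arm; the arm's direction is from crank_axis to this point.
- handle_grip (a point): Point on the handle's centre line, 45 mm from its hinge. Round black sleeve, 16 mm thick, 14 to 68 mm from the hinge, spinning freely about its length, so a grip may keep its direction while the crank goes round. Folded, it lies level on the arm, from the hinge to over the crank axis (20 mm free below on both sides); unfolded, it stands over the hinge, top 206 mm above the table.
- handle (a joint): Folding angle of the handle, rad: 0 folded flat on the arm, 1.57 fully upright against its stop. It swings in the vertical plane through the arm, up and outward; stiff hinge, about 3.5 N at handle_grip, stays where it is left.
- board: Loose wooden shooting board 220 x 320 x 18 mm, lying on the table with one long edge under the clamp's pad. Origin at the centre of its underside; x is across the short side, z up.
- bowl: White stoneware bowl, 100 mm across, 45 mm high, standing on the board; origin at the centre of its underside.
- cutter: Round steel pastry-cutter ring, 60 mm across, 35 mm high, standing on the board; origin at the centre of its underside.
- mill: Wooden pepper mill, 112 mm high; origin at the centre of its underside.
- jar: Glass jar with steel lid, 68 mm across, 90 mm high; origin at the centre of its underside.
- tin: Open dark baking tin, 140 x 100 x 50 mm; origin at the centre of its underside.
- mug: White mug, 80 mm across, 85 mm high; origin at the centre of its underside.
- spatula: Wooden-handled spatula lying on the table; origin at the centre of its underside.
There are look-alikes about, which are no part of the job. What is shaped like the clamp but pink is not meant.

How it is judged:
By the outcome, as a careful person would: the job done as asked, in the order asked, and still so for the second after the job is handed in, with the robot touching nothing.
It also fails if it takes over 72 s, if anything falls off the work surface, if the arm or the gripper's body presses on something with over 40 N, if the wrist force passes 120 N, or if a joint passes its speed limit or range.

## Working session

There is one attempt and no reset: what is moved stays moved. The work goes in short steps, each a Python script; the robot and the scene stay as the last script left them, time stands still between calls to the robot, and variables do not carry over. Pictures are saved under pics/ and viewed, about 8 in all and at most 12, crops included, and the job is handed in when it is done.

```bash
mkdir -p pics; ls; python3 - <<'E'
from rig import *
import cv2
for c in ("side","top"):
    s=snapshot(c); cv2.imwrite(f"pics/{c}0.png",cv2.resize(s["frame"][:,:,::-1],(800,600),interpolation=cv2.INTER_CUBIC))
    print(c,s["mtx"].round(1).tolist(),s["world_from_camera"].round(3).tolist(),[k for k in s])
    for n in ("clamp","clamp_nose","crank_axis","handle_hinge","handle_grip","handle","board","mill","jar","mug","tin","bowl","cutter"):
        print(n,[(d["location"].round(3).tolist() if hasattr(d["location"],'round') else d["location"],round(d["confidence"],2)) for d in search_frame(c,n)][:4])
print(sense())
E
```

```text
pics
side [[477.6, 0.0, 255.7], [0.0, 477.6, 195.8], [0.0, 0.0, 1.0]] [[-0.965, 0.15, -0.214, 0.142], [-0.261, -0.606, 0.752, 1.191], [-0.016, 0.781, 0.624, 1.07], [0.0, 0.0, 0.0, 1.0]] ['frame', 'mtx', 'world_from_camera']
clamp [([0.5601, 0.0067, 0.0651], 0.85), ([0.4999, 0.2976, 0.0646], 0.83), ([0.6719, -0.2591, 0.0739], 0.73), ([0.2529, 0.3785, 0.063], 0.56)]
clamp_nose [([0.677, -0.2636, 0.075], 0.88), ([0.5607, 0.003, 0.0623], 0.77), ([0.4909, 0.286, 0.0648], 0.7), ([0.2497, 0.3771, 0.0688], 0.62)]
crank_axis [([0.2485, 0.3829, 0.0638], 0.97), ([0.4952, 0.2927, 0.0649], 0.88), ([0.6754, -0.2593, 0.0732], 0.72), ([0.5647, 0.0051, 0.0676], 0.56)]
handle_hinge [([0.459, 0.2804, 0.1427], 0.82), ([0.2115, 0.3596, 0.1415], 0.71), ([0.4861, -0.0288, 0.1382], 0.66)]
handle_grip [([0.7581, 0.2668, 0.055], 0.72), ([0.4875, -0.0222, 0.1497], 0.48), ([0.2129, 0.3619, 0.1414], 0.48), ([0.4565, 0.2812, 0.1388], 0.45)]
handle [([0.2141, 0.3614, 0.1423], 0.7), ([0.4597, 0.2814, 0.1421], 0.56), ([0.6323, -0.2745, 0.1392], 0.45)]
board [([0.4156, 0.0289, 0.0179], 0.93), ([0.3721, 0.0499, 0.0457
[... 1481 characters left out ...]
00, -9.55138865e-02]), 'joint_velocities': array([ 1.07643128e-03, -4.80214458e-05,  1.11861410e-03,  1.52209645e-03,
       -2.02628442e-03, -2.03796772e-04]), 'joint_efforts': array([ 2.57879336e-03, -8.82018042e+01, -3.84264421e+01, -7.68859468e-05,
        9.55765609e-04, -9.27967676e-06]), 'position': array([ 0.17199624, -0.60086854,  0.23125858]), 'ee_rot': array([[-9.61388731e-01,  4.41114233e-06,  2.75193945e-01],
       [-2.75193944e-01,  3.44390707e-05, -9.61388731e-01],
       [-1.37182462e-05, -9.99999999e-01, -3.18954148e-05]]), 'wrist_force': array([0.28146365, 0.36082318, 0.11230933]), 'moment': array([-0.02357399,  0.0386499 , -0.00760066]), 'finger_gap': 0.08531884228295016}
```

View pics/side0.png

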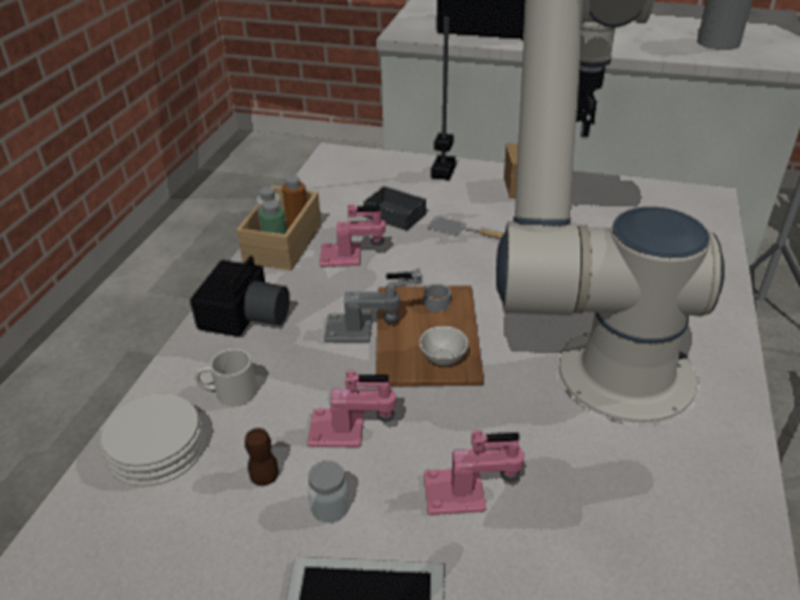

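View pics/top0.png

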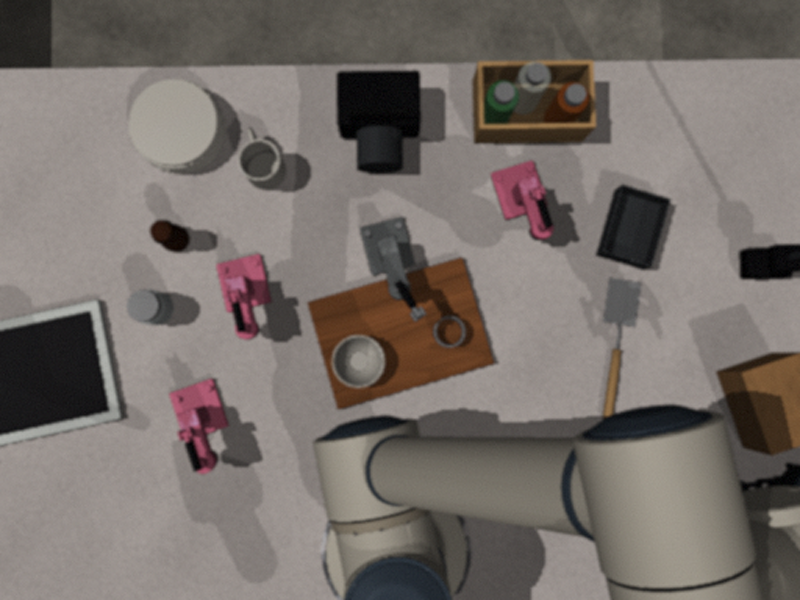

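Both views show the grey clamp: in the top view its column is near (385,245), the black sleeve at (405,295) and the fork at (418,313). The cutter stands close by at (450,332). The pink clamps are look-alikes. Next I'll zoom in on both views.

```bash
cat > h.py <<'E'
from rig import *
import numpy as np, cv2
def pix(s,P):
    T=np.linalg.inv(s["world_from_camera"]); p=T[:3,:3]@np.asarray(P)+T[:3,3]
    q=s["mtx"]@np.array([p[0],-p[1],-p[2]]); return q[:2]/q[2]
def ray(s,u,v,z):
    d=np.linalg.inv(s["mtx"])@[u,v,1]; W=s["world_from_camera"]
    d=W[:3,:3]@(d*[1,-1,-1]); o=W[:3,3]; return o+d*(z-o[2])/d[2]
def crop(s,c,w=64,k=6,marks=()):
    h=int(w*.75);x,y=int(c[0])-w//2,int(c[1])-h//2
    im=cv2.resize(s["frame"][y:y+h,x:x+w,::-1],None,fx=k,fy=k,interpolation=cv2.INTER_CUBIC)
    for m in marks:
        cv2.circle(im,(int((m[0]-x+.5)*k),int((m[1]-y+.5)*k)),3,(0,255,0),1)
    print("crop origin",x,y,"scale",k); return im
E
python3 - <<'E'
from h import *
ims=[]
for c in ("top","side"):
    s=snapshot(c); ims.append(crop(s,pix(s,[.51,-.015,.12]),66,6))
    for n in ("handle","crank_axis","handle_hinge"):
        for d in outline_of(c,n):
            m=d["region"]; ys,xs=np.nonzero(m)
            if len(xs)==0: continue
            cc=np.array([xs.mean(),ys.mean()])
            if np.linalg.norm(cc-pix(s,[.53,0,.12]))<35:
                r=cv2.minAreaRect(np.c_[xs,ys].astype(np.float32)); print(c,n,round(d["confidence"],2),cc.round(1),len(xs),r)
cv2.imwrite("pics/z1.png",np.hstack(ims))
E
```

```text
crop origin 222 157 scale 6
top crank_axis 0.78 [250.  164.8] 1239 ((251.2353057861328, 173.44119262695312), (66.45475006103516, 28.861738204956055), 75.96376037597656)
top handle_hinge 0.7 [261.5 191.9] 184 ((260.7615661621094, 191.67486572265625), (26.826406478881836, 8.601653099060059), 53.746158599853516)
crop origin 215 158 scale 6
side handle 0.59 [255.5 175.7] 85 ((256.5155029296875, 175.7637939453125), (4.5215959548950195, 19.260822296142578), 86.633544921875)
side handle 0.57 [234.8 197.7] 1308 ((237.87413024902344, 195.53001403808594), (33.39957046508789, 76.36247253417969), 54.78240966796875)
side crank_axis 0.8 [235.5 197.4] 1386 ((238.92002868652344, 195.0600128173828), (33.20000076293945, 76.20000457763672), 53.13010025024414)
side handle_hinge 0.55 [256.6 179. ] 246 ((257.8515319824219, 180.88645935058594), (16.25613784790039, 23.657302856445312), 82.40535736083984)
```

View pics/z1.png

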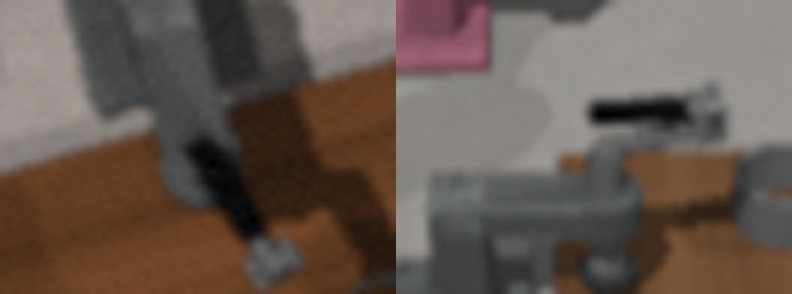

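The top crop shows the sleeve running from (198,148) to (258,235), with the fork at (272,262). The side crop shows the sleeve from (590,112) to about (688,108), with the fork at about (706,112). I'll turn these into positions.

```bash
python3 - <<'E'
from h import *
t=snapshot("top"); s=snapshot("side")
f=lambda c,o:(c[0]/6-.5+o[0],c[1]/6-.5+o[1])
for n,a,b in (("fork",(272,262),(706-396,112)),("sl_end",(198,148),(590-396,112)),("sl_near",(258,235),(688-396,108))):
    ta=f(a,(222,157)); sb=f(b,(215,158))
    print(n,ray(t,*ta,.142).round(4),ray(s,*sb,.142).round(4))
# mask of dark sleeve, from pixels
for nm,c in (("top",t),("side",s)):
    x0,y0=pix(c,[.515,-.012,.14]).astype(int)
    g=c["frame"][y0-18:y0+18,x0-18:x0+18].max(2); m=g<45
    n,l,st,ce=cv2.connectedComponentsWithStats(m.astype(np.uint8)); i=1+np.argmax(st[1:,4])
    ys,xs=np.nonzero(l==i); r=cv2.minAreaRect(np.c_[xs,ys].astype(np.float32)); ctr=ce[i]+[x0-18,y0-18]
    print(nm,st[i],r,ray(c,*ctr,.138).round(4))
    v=cv2.fitLine(np.c_[xs,ys].astype(np.float32),cv2.DIST_L2,0,.01,.01).ravel()[:2]
    d=ray(c,*(ctr+10*v),.138)-ray(c,*(ctr-10*v),.138); print("dir",np.degrees(np.arctan2(d[1],d[0])))
E
```

```text
fork [ 0.455  -0.0453  0.142 ] [ 0.4533 -0.035   0.142 ]
sl_end [ 0.5091 -0.0117  0.142 ] [ 0.5149 -0.0198  0.142 ]
sl_near [ 0.4678 -0.039   0.142 ] [ 0.4638 -0.0363  0.142 ]
top [ 17  19  13  17 121] ((24.153844833374023, 26.23076629638672), (18.859806060791016, 8.320503234863281), 56.3099365234375) [ 0.4915 -0.0258  0.138 ]
dir -148.696936163296
side [20 15 16  4 41] ((27.5, 16.5), (15.0, 3.0), 0.0) [ 0.4872 -0.032   0.138 ]
dir -163.79230038951243
```

```bash
python3 - <<'E'
from h import *
ims=[]
t=snapshot("top"); s=snapshot("side")
H=None
x0,y0=pix(t,[.4915,-.0258,.138]).astype(int)-16
g=t["frame"][y0:y0+32,x0:x0+32].max(2)
G=cv2.resize(g,None,fx=4,fy=4,interpolation=cv2.INTER_CUBIC)
for th in (30,40,50,60):
    n,l,st,ce=cv2.connectedComponentsWithStats((G<th).astype(np.uint8)); i=1+np.argmax(st[1:,4])
    ys,xs=np.nonzero(l==i); P=np.c_[(xs+.5)/4-.5+x0,(ys+.5)/4-.5+y0].astype(np.float32)
    v=cv2.fitLine(P,cv2.DIST_L2,0,.01,.01).ravel(); r=cv2.minAreaRect(P)
    d=ray(t,*(v[2:]+5*v[:2]),.142)-ray(t,*(v[2:]-5*v[:2]),.142)
    print(th,len(xs),P.mean(0),r[1],ray(t,*P.mean(0),.142).round(4),np.degrees(np.arctan2(d[1],d[0])).round(1))
C=np.array([.4915,-.0258]);a=np.radians(-148.7);u=np.array([np.cos(a),np.sin(a)]);n=np.array([-u[1],u[0]])
for c in (t,s):
    k=8;w=50;im=crop(c,pix(c,[*C,.138]),w,k)
    o=pix(c,[*C,.138]).astype(int)-[w//2,int(w*.75)//2]
    def L(A,B,col):
        q=[tuple(int(e) for e in (pix(c,p)-o+.5)*k) for p in (A,B)]; cv2.line(im,q[0],q[1],col,1)
    for sg in (-.008,.008): L([*(C-27*.001*u+sg*n),.138],[*(C+27*.001*u+sg*n),.138],(0,255,0))
    hg=C+.041*u; ax=C-.019*u
    L([*(hg-.012*n),.146],[*(hg+.012*n),.146],(0,255,255)); L([*ax,.097],[*ax,.14],(255,0,255))
    ims.append(im)
cv2.imwrite("pics/z2.png",np.hstack(ims))
E
```

```text
30 1354 [259.48264 187.70366] (18.000347137451172, 6.149187088012695) [ 0.4904 -0.0253  0.142 ] -148.7
40 1704 [259.55017 187.50938] (18.748376846313477, 7.704265594482422) [ 0.491  -0.0255  0.142 ] -148.8
50 2850 [262.04263 186.67307] (19.622209548950195, 17.500892639160156) [ 0.4932 -0.0326  0.142 ] -105.2
60 5942 [264.37347 183.70439] (22.675291061401367, 21.651731491088867) [ 0.5015 -0.0393  0.142 ] -13.7
crop origin 234 169 scale 8
crop origin 229 159 scale 8
```

View pics/z2.png

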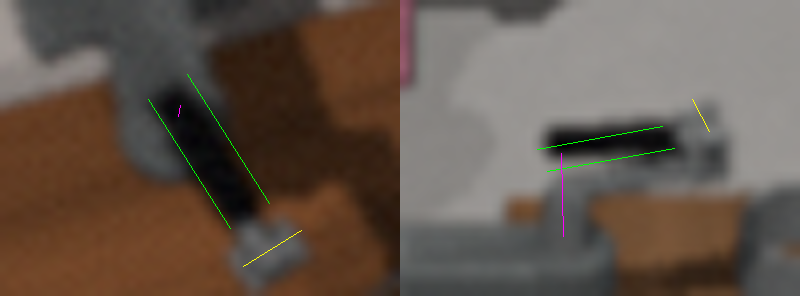

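```bash
cat >> h.py <<'E'
a=np.radians(-148.7);u=np.array([np.cos(a),np.sin(a),0]);n=np.array([-u[1],u[0],0])
C=np.array([.4912,-.0256,.138]); HG=C+.041*u; AX=C-.019*u
def Rdown(z): y=np.array([0,0,-1.]); return np.column_stack([np.cross(y,z),y,z])
def F(): return np.array(sense()["wrist_force"])
E
python3 - <<'E'
from h import *
g=HG-.033*u
for z in (n,-n): print(solve_ik(g+[0,0,.15],Rdown(z)))
cand=[z for z in (n,-n) if solve_ik(g+[0,0,.15],Rdown(z)) is not None]
z=min(cand,key=lambda z:abs(solve_ik(g+[0,0,.15],Rdown(z))[5])); R=Rdown(z); np.save("R.npy",R)
move_ptp(g+[0,0,.12],R); gripper_to(.05); hold(.1)
F0=F(); np.save("F0.npy",F0)
p=np.array([*g[:2],.121]); print(line_to(p,v=.12,threshold=6)); 
for gap in (.03,.024,.021,.019):
    gripper_to(gap); f=F()-F0; print(gap,sense()["finger_gap"],f.round(2),"n,u:",(f@n).round(2),(f@u).round(2))
    if abs(f@n)>2: break
print(sense()["time"],sense()["position"])
E
```

```text
[-0.1844835   0.23808295  1.59419793  0.          1.30931178  0.84002477]
[-1.84483505e-01  2.38082949e-01  1.59419793e+00 -4.44089210e-16
  1.30931178e+00 -2.30156789e+00]
False
0.03 0.030204668455761235 [0.68 0.01 0.93] n,u: 0.34 -0.59
0.024 0.024045492265200537 [ 1.07 -0.24  1.66] n,u: 0.76 -0.78
0.021 0.020674443912992675 [-0.3  -0.46  0.02] n,u: 0.24 0.49
0.019 0.018829323329673162 [-0.56  4.61  1.23] n,u: -4.23 -1.92
7.1583 [ 0.48417082 -0.0294739   0.12093958]
```

```bash
python3 - <<'E'
from h import *
F0=np.load("F0.npy"); p=np.array(sense()["position"])
gripper_to(.021); p=p-.0015*n; line_to(p,v=.03)
for gap in (.019,.0175,.014):
    gripper_to(gap); f=F()-F0; print(gap,sense()["finger_gap"],f.round(2),"n,u:",(f@n).round(2),(f@u).round(2))
s=snapshot("side"); cv2.imwrite("pics/z3.png",crop(s,pix(s,[.48,-.03,.13]),90,6))
print(sense()["time"],sense()["position"])
E
```

```text
0.019 0.01937389132319605 [-0.09 -0.61 -0.49] n,u: 0.47 0.4
0.0175 0.017590499944765345 [ 0.65 -0.37  0.74] n,u: 0.65 -0.37
0.014 0.014773622872759223 [-0.71  1.98  3.73] n,u: -2.06 -0.42
crop origin 212 145 scale 6
8.325 [ 0.48334899 -0.02807683  0.12097859]
```

View pics/z3.png

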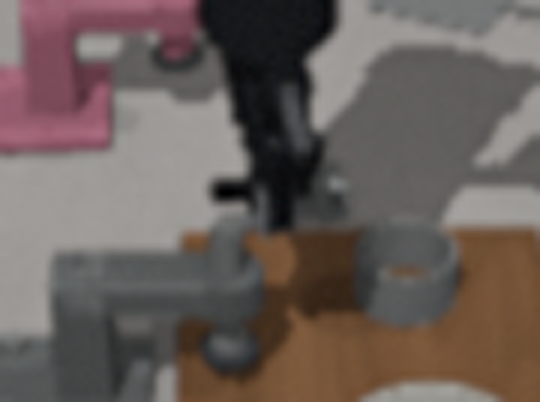

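```bash
python3 - <<'E'
from h import *
F0=np.load("F0.npy"); p0=np.array(sense()["position"]); np.save("p0.npy",p0); r=.033
for d in range(10,91,10):
    t=np.radians(d); line_to(p0+r*((1-np.cos(t))*u+np.sin(t)*np.array([0,0,1])),v=.06)
    f=F()-F0; print(d,"u,n,z:",(f@u).round(2),(f@n).round(2),f[2].round(2),sense()["finger_gap"].round(4))
    if np.linalg.norm(f)>45: break
print(sense()["time"],sense()["position"]-p0)
s=snapshot("side"); cv2.imwrite("pics/z4.png",crop(s,pix(s,[.48,-.03,.15]),90,6))
E
```

```text
Traceback (most recent call last):
AttributeError: 'float' object has no attribute 'round'
```

Only the first 10° step ran before the print error. I'll carry on from the saved p0.

```bash
python3 - <<'E'
from h import *
F0=np.load("F0.npy"); p0=np.load("p0.npy"); r=.033
for d in range(10,91,10):
    t=np.radians(d); line_to(p0+r*((1-np.cos(t))*u+np.sin(t)*np.array([0,0,1])),v=.06)
    f=F()-F0; print(d,"u,n,z:",np.round([f@u,f@n,f[2],1000*sense()["finger_gap"]],2))
    if np.linalg.norm(f)>45: break
print(sense()["time"],sense()["position"]-p0)
s=snapshot("side"); cv2.imwrite("pics/z4.png",crop(s,pix(s,[.48,-.03,.15]),90,6))
E
```

```text
10 u,n,z: [ 6.03 -1.15 -0.96 14.63]
20 u,n,z: [ 6.09  0.68 -5.22 14.47]
30 u,n,z: [ 6.52 -1.04 -5.77 14.77]
40 u,n,z: [ 6.2  -1.67 -4.44 14.65]
50 u,n,z: [ 3.67 -4.07 -6.17 14.49]
60 u,n,z: [-1.01 -4.67 -8.34 14.37]
70 u,n,z: [-4.38 -2.87 -5.89 14.61]
80 u,n,z: [-4.59 -2.2  -4.19 14.55]
90 u,n,z: [-7.13 -0.99 -2.02 14.54]
10.825 [-0.0261668  -0.01738068  0.0340155 ]
crop origin 212 140 scale 6
```

View pics/z4.png

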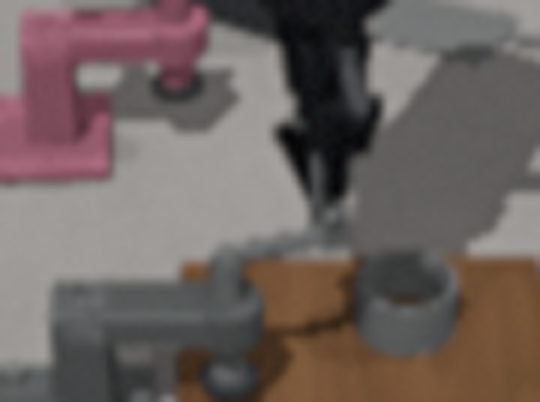

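The handle is up but still leans inboard: its tip is at (285,130) and its hinge at about (330,235). I'll push it outward in small steps until the stop is felt.

```bash
python3 - <<'E'
from h import *
F0=np.load("F0.npy"); p=np.load("p0.npy")+.033*(u+[0,0,1])
for i in range(1,9):
    line_to(p+.002*i*u,v=.03)
    f=F()-F0; m=sense()["moment"]; print(2*i,"u,n,z:",np.round([f@u,f@n,f[2],np.dot(m,n)],2))
    if f@u<-16: break
print(sense()["time"])
s=snapshot("side"); cv2.imwrite("pics/z5.png",crop(s,pix(s,[.48,-.03,.15]),90,6))
E
```

```text
2 u,n,z: [-9.93 -1.32  0.04  1.69]
4 u,n,z: [-11.83  -1.37   0.24   1.82]
6 u,n,z: [-10.24  -1.81   0.     1.86]
8 u,n,z: [-11.51  -0.77  -0.23   1.88]
10 u,n,z: [-8.84  0.58 -0.9   1.55]
12 u,n,z: [ 0.57  2.66  2.59 -0.05]
14 u,n,z: [-0.47  0.13  1.06 -0.  ]
16 u,n,z: [-0.72  0.4   1.96 -0.01]
12.875
crop origin 212 140 scale 6
```

View pics/z5.png

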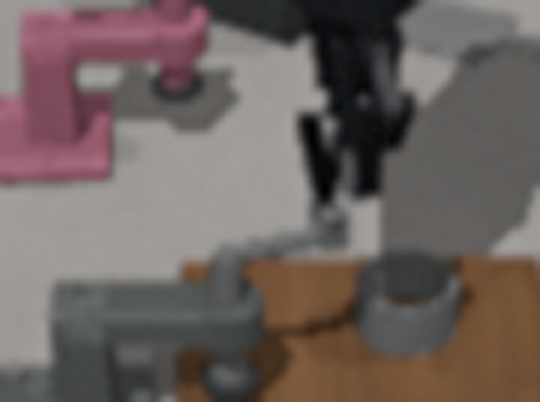

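The handle slid out of the pads sideways. It stands nearly upright, from about (325,205) to (308,118). I'll open, back off and measure its angle with both cameras.

```bash
python3 - <<'E'
from h import *
gripper_to(.04)
p=np.array(sense()["position"]); p=p+.05*u; line_to(p,v=.15); line_to(p+[0,0,.12]+.06*u,v=.25)
ims=[]
for c in ("top","side"):
    s=snapshot(c)
    ims.append(crop(s,pix(s,[*HG[:2],.17]),50,8,[pix(s,[*HG[:2],z]) for z in (.146,.206)]))
    for nm in ("handle","handle_hinge","handle_grip"): print(c,nm,[(np.round(d["location"],3).tolist(),round(d["confidence"],2)) for d in search_frame(c,nm) if np.linalg.norm(np.array(d["location"])[:2]-HG[:2])<.08])
cv2.imwrite("pics/z6.png",np.hstack(ims)); print(sense()["time"])
E
```

```text
crop origin 242 181 scale 8
top handle [([0.465, -0.047, 0.2], 0.55)]
top handle_hinge [([0.476, -0.033, 0.129], 0.61)]
top handle_grip [([0.46, -0.038, 0.202], 0.4)]
crop origin 241 149 scale 8
side handle [([0.461, -0.038, 0.183], 0.45)]
side handle_hinge [([0.471, -0.038, 0.131], 0.8)]
side handle_grip [([0.462, -0.038, 0.179], 0.65)]
14.8583
```

View pics/z6.png

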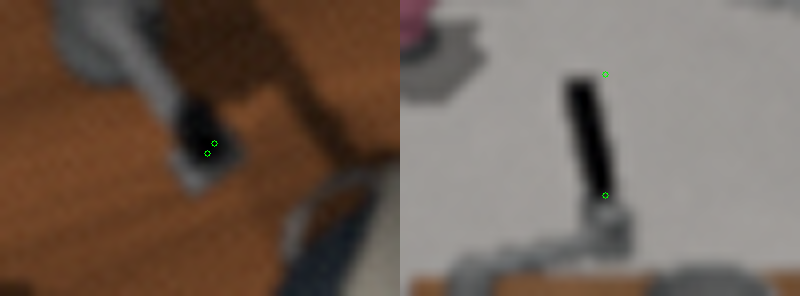

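The sleeve still leans inboard by about 15–20°: its tip in the side crop is at (580,82), against (605,75) if upright. I'll push it outward to its stop with the closed fingers.

```bash
python3 - <<'E'
from h import *
gripper_to(0.0); b=HG-.0015*n
line_to(np.array([*(b-.062*u)[:2],.27]),v=.25); line_to(np.array([*(b-.062*u)[:2],.165]),v=.2); hold(.1)
F0=F()
for k in range(-60,10,2):
    line_to(np.array([*(b+.001*k*u)[:2],.165]),v=.06)
    f=F()-F0
    if abs(f@u)>1.5: print(k,np.round([f@u,f@n,f[2]],2))
    if f@u<-12 : break
print(sense()["time"])
ims=[]
for c in ("top","side"):
    s=snapshot(c); ims.append(crop(s,pix(s,[*HG[:2],.17]),50,8,[pix(s,[*HG[:2],z]) for z in (.146,.206)]))
cv2.imwrite("pics/z7.png",np.hstack(ims))
E
```

```text
-28 [-2.07  0.43  0.38]
-26 [-2.99  0.85  0.92]
-24 [-3.58  0.96  2.15]
-22 [-1.9   1.07  2.83]
-20 [-2.71  1.26 -0.02]
-18 [-4.78  0.88 -0.72]
-16 [-14.75  -0.39  -4.52]
22.75
crop origin 242 181 scale 8
crop origin 241 149 scale 8
```

View pics/z7.png

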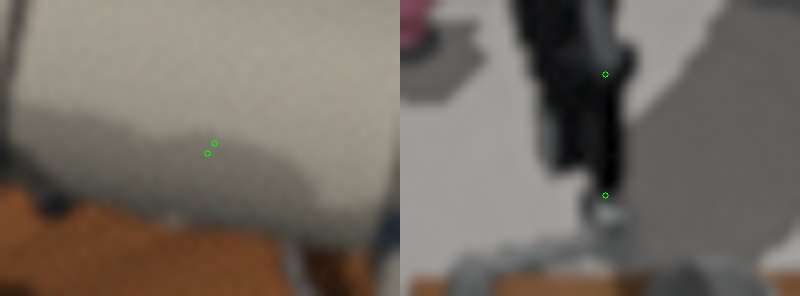

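The force rises steeply (10 N in 2 mm) and the sleeve stands vertical under the fingers, so the handle is at its stop. Now I'll regrip from above and start cranking with a radial force correction.

```bash
cat >> h.py <<'E'
import json
def step(st,dphi,v=.08):
    """one clockwise step; keeps a light outward push on the handle"""
    st["phi"]+=dphi; al=a-np.radians(st["phi"]); e=np.array([np.cos(al),np.sin(al),0]); t=np.array([np.sin(al),-np.cos(al),0])
    c=np.array(st["c"]); p=np.array(st["p0"])+.06*(e-u)+c
    line_to(p,v=v); s=sense(); f=np.array(s["wrist_force"])-st["F0"]
    fe=f@e; st["c"]=(c+e*np.clip(.00012*(fe+4),-.001,.001)).tolist()
    st["log"].append([st["phi"],-(f@t),fe,f[2]]); return -(f@t),fe,f[2]
def save(st): json.dump(st,open("st.json","w"))
E
python3 - <<'E'
from h import *
p=np.array(sense()["position"])
line_to(p-.006*u,v=.1); q=p-.006*u; q[2]=.235; line_to(q,v=.25); gripper_to(.045)
h=HG+.002*u-.0015*n
line_to(np.array([*h[:2],.235]),v=.2); print(line_to(np.array([*h[:2],.163]),v=.15,threshold=8)); hold(.1)
F0=F(); gripper_to(.02); print((F()-F0).round(2)); gripper_to(.014); f=F()-F0; print(np.round([f@u,f@n,f[2]],2),sense()["finger_gap"])
st=dict(phi=0.,p0=np.array(sense()["position"]).tolist(),F0=F0.tolist(),c=[0,0,0],log=[])
for i in range(6):
    r=step(st,8); print(st["phi"],np.round(r,2))
    if np.linalg.norm(r)>40: break
save(st); print(np.round(st["c"],4),sense()["time"])
E
```

```text
False
[ 0.32 -0.    0.04]
[ 1.38 -0.32  7.48] 0.014562584889234804
8.0 [-2.89  0.63  4.44]
16.0 [-3.14  0.12  3.7 ]
24.0 [-3.02 -3.01  3.52]
32.0 [-4.17 -2.36  2.46]
40.0 [-2.65 -2.79  2.23]
48.0 [-3.13 -3.58  3.51]
[-0.0015 -0.0003  0.    ] 27.1667
```

```bash
python3 - <<'E'
from h import *
st=json.load(open("st.json"))
t0=sense()["time"]
for i in range(50):
    r=step(st,8); print(st["phi"],np.round(r,1).tolist(),end="; ")
    L=[x[1] for x in st["log"]]; b=np.median(L[:max(6,len(L)-5)])
    if r[0]-b>4 or np.mean(L[-3:])-b>1.5 or abs(r[1])>25: break
save(st); print("\n",np.round(st["c"],4),t0,sense()["time"],b)
E
```

```text
56.0 [-3.4, -2.0, 4.2]; 64.0 [-3.5, -2.5, 4.7]; 72.0 [-2.9, -0.7, 5.5]; 80.0 [-3.0, -2.5, 5.0]; 88.0 [-2.3, -0.9, 5.2]; 96.0 [-2.7, -1.1, 5.6]; 104.0 [-3.4, -2.8, 6.3]; 112.0 [-2.9, -1.4, 7.4]; 120.0 [-2.9, -1.0, 6.5]; 128.0 [-2.7, -0.8, 7.5]; 136.0 [-3.6, -0.9, 6.5]; 144.0 [-2.8, 0.3, 6.9]; 152.0 [-2.8, -1.2, 7.5]; 160.0 [-2.3, 0.0, 5.9]; 168.0 [-2.0, -0.5, 7.8]; 176.0 [-2.7, -0.5, 8.5]; 184.0 [-3.6, -1.1, 7.6]; 192.0 [-2.9, 0.1, 7.1]; 200.0 [-2.4, 0.2, 8.3]; 208.0 [-2.6, -0.2, 8.0]; 216.0 [-3.5, -0.1, 7.2]; 224.0 [-2.8, 0.2, 8.5]; 232.0 [-2.9, 0.6, 7.8]; 240.0 [-2.8, 0.7, 7.9]; 248.0 [-2.4, -0.0, 8.3]; 256.0 [-2.1, 0.4, 9.1]; 264.0 [-2.5, 0.7, 9.6]; 272.0 [-1.8, -0.6, 8.9]; 280.0 [-2.0, -0.2, 7.8]; 288.0 [-1.7, 1.0, 8.3]; 296.0 [-0.7, 0.6, 8.8]; 304.0 [-0.6, -0.1, 7.5]; 
 [0.004  0.0005 0.    ] 27.1667 35.4333 -2.888327005838102
```

```bash
cat >> h.py <<'E'
def fit(st):
    from scipy.optimize import curve_fit
    L=np.array(st["log"])[1:]; k=np.radians(1)*60/11
    g=lambda x,b,x0:b+k*np.maximum(0,x-x0)
    (b,x0),cv=curve_fit(g,L[:,0],L[:,1],p0=[-2.8,275]); g2=lambda x,b,x0,k:b+k*np.maximum(0,x-x0)
    q,_=curve_fit(g2,L[:,0],L[:,1],p0=[b,x0,k])
    print("fit b,contact",b,x0,cv.diagonal()**.5,"load now",k*(L[-1,0]-x0),"free-slope fit",q,"load",q[2]*(L[-1,0]-q[1]),"raw rise",L[-2:,1].mean()-b)
E
python3 - <<'E'
from h import *
st=json.load(open("st.json")); fit(st)
for i in range(2):
    print(st["phi"]+5,np.round(step(st,5,.08),2))
fit(st); save(st)
# are the readings rate dependent? same place after settling
hold(.2); al=a-np.radians(st["phi"]); t=np.array([np.sin(al),-np.cos(al),0]); print("settled",-(F()-st["F0"])@t, sense()["time"])
s=snapshot("side"); s2=snapshot("top"); w=[.507,-.02,.15]
cv2.imwrite("pics/z8.png",np.hstack([crop(s2,pix(s2,w),66,6),crop(s,pix(s,w),66,6)]))
E
```

```text
fit b,contact -2.8578119045240573 275.15880120739746 [0.08747728 2.79466802] load now 2.7456757044716045 free-slope fit [-2.95557287e+00  2.35971926e+02  3.09334977e-02] load 2.1043462806668254 raw rise 2.1885941270361595
309.0 [-0.6  -1.91  7.91]
314.0 [ 0.82 -0.97  7.53]
fit b,contact -2.8578119045153545 276.8819446667997 [0.08871241 2.37577406] load now 3.5336306045551957 free-slope fit [-2.90308189e+00  2.58557824e+02  5.45906831e-02] load 3.026626256110692 raw rise 2.9675454137994346
settled 0.2836499050283085 36.1333
crop origin 224 157 scale 6
crop origin 216 150 scale 6
```

View pics/z8.png

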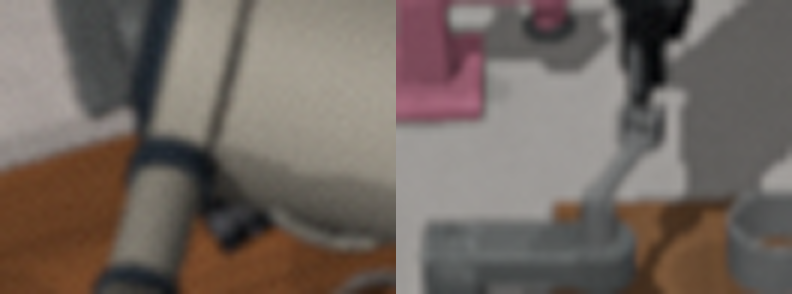

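The picture agrees: the crank has come round and the fork stands below the gripper at (640,125) in the side view. The fit puts the load at 3.0–3.5 N above free, which is snug. I'll seat the handle against its stop, release and retreat.

```bash
python3 - <<'E'
from h import *
st=json.load(open("st.json")); al=a-np.radians(st["phi"]); e=np.array([np.cos(al),np.sin(al),0]); t=np.array([np.sin(al),-np.cos(al),0])
p=np.array(sense()["position"])
for i in range(1,7):
    line_to(p+.001*i*e,v=.03); f=F()-st["F0"]; print(i,np.round([f@e,-(f@t),f[2]],2))
    if f@e<-9: break
for g in (.018,.022,.05): gripper_to(g)
q=np.array(sense()["position"]); line_to(q+[0,0,.08],v=.15); 
r=q+[0,0,.08]+.12*np.array([0,-1,0]); line_to(r,v=.25); print(sense()["time"])
top=snapshot("top"); s=snapshot("side"); ax=(np.array(st["p0"])-.06*u); h=ax+.06*e
print("axis",ax,"hinge",h)
for c,S in (("top",top),("side",s)):
    for nm in ("handle","handle_grip","handle_hinge","board","bowl","cutter"): print(c,nm,[(np.round(d["location"],3).tolist(),round(d["confidence"],2)) for d in search_frame(c,nm) if np.linalg.norm(np.array(d["location"])[:2]-[.45,-.02])<.15][:3])
mk=lambda S:[pix(S,[*h[:2],z]) for z in (.146,.206)]
cv2.imwrite("pics/z9.png",np.hstack([crop(top,pix(top,[*h[:2],.17]),50,8,mk(top)),crop(s,pix(s,[*h[:2],.17]),50,8,mk(s))]))
E
```

```text
1 [-9.11  3.61  6.46]
38.6167
axis [ 0.5051074  -0.01558149  0.16327904] hinge [ 0.49191663 -0.07411356  0.16327904]
top handle []
top handle_grip []
top handle_hinge [([0.503, -0.049, 0.128], 0.61)]
top board [([0.44, -0.004, 0.019], 0.73)]
top bowl [([0.368, 0.07, 0.041], 0.61), ([0.503, -0.048, 0.129], 0.35)]
top cutter []
side handle [([0.503, -0.068, 0.182], 0.59)]
side handle_grip [([0.503, -0.069, 0.179], 0.61)]
side handle_hinge [([0.506, -0.072, 0.135], 0.75), ([0.425, -0.095, 0.04], 0.32)]
side board [([0.418, 0.032, 0.018], 0.76)]
side bowl [([0.374, 0.048, 0.045], 0.81), ([0.427, -0.095, 0.041], 0.39), ([0.558, 0.011, 0.059], 0.19)]
side cutter [([0.424, -0.097, 0.041], 0.73)]
crop origin 252 168 scale 8
crop origin 232 142 scale 8
```

View pics/z9.png

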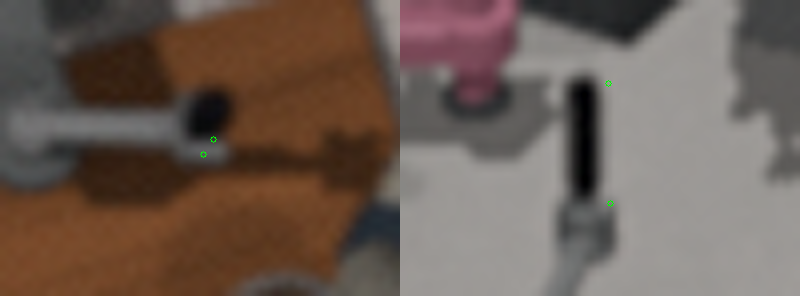

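```bash
python3 - <<'E'
from h import *
hold(.3); print(sense()["time"],sense()["position"]); job_done()
E
```

```text
39.6167 [ 0.49501568 -0.19479132  0.24323502]
the job is handed in; nothing more can be done
```

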